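Refit the filter cap of the bench dust port and hold it home

ROBOT

A 6-joint arm with a two-finger parallel gripper is mounted at the origin on the work surface. World frame = base frame: x ahead of the robot, y to its left, z up, the work surface at z = 0. Lengths are in mm, angles in rad, forces in N, time in s.
With the tool pointing down it reaches from about 350 to 975 mm from the base axis. Payload 7.1 kg.
Tool frame: the origin (TCP) lies at the very end of the fingers, on their centre line; the grasp point (between the pads) lies ctrl.hold_point_z behind it (ctrl.hold_point_z is the distance from the TCP to the grasp point, in mm); z points along the fingers, y is the line along which they close (so a half turn about z gives the same grasp; the last joint's range is limited). The gripper opens to 88 mm and grips with 3 to 60 N. Pads are 20 mm wide; open, the fingers measure 115 mm over their backs; the gripper's body (75 mm by 178 mm) begins 61 mm behind the grasp point.
Start: joints at [-0.019, 0.423, 1.63, -0, 1.089, -0.019], TCP at [624.984, 0.026, 222.675] pointing down, gripper open.
Joint ranges: [-3, 3], [-0.9, 2.11], [0.09, 2.58], [-1.31, 4.45], [0.11, 2.69], [-2.54, 2.54]. Speed limits (rad/s): [2.39, 2.39, 3.01, 3.14, 3.14, 3.14].

INTERFACE

Orientations are given as a rotation vector (axis times angle).
In Python, from workcell import ctrl gives the robot as it stands. The module is installed in compiled form; this text tells all that it offers.
- The arm moves only by the shell command python3 -m creep 'ROWS'. ROWS is JSON, a list of rows, each an object with "translation": the shift along the tool's x, y, z in mm, a list of three; "angular": the turn, a rotation vector about the tool's x, y, z in rad, a list of three; "jaw": the opening, from 0 (shut) to 1 (fully open). A call has exactly 8 rows; each row is the pose to reach, as a shift and turn from the pose commanded when the call began, along the tool's axes at that moment; what a row does not reach only later rows make up. A row lasts 1/8 s, in which the tool goes at most 62.5 mm and 10.7 degrees, less where a joint would pass 70% of its speed; a pose out of reach is approached as far as the arm can. A call with a gripper value outside its range is refused whole. The fingers move at their own pace and stop on an object; the grip force is fixed at half the most. Time passes only in rows, so rows that repeat a pose let the fingers close, or fill a call up. It gives the time, the measured TCP pose, the force, the opening and the grip force at its end, in the units of the state.
- ctrl.get_obs(): the state, without advancing time (a new reading comes with each control period).
- ctrl.get_image(name): name is "scene" or "side" or "wrist"; returns the picture (384x512x3 uint8, red, green, blue); there is no depth.
- ctrl.camera_info(name): a dict with "camera_matrix" (3x3 intrinsics, pixels), "world_from_camera" (4x4, takes a point from camera to world coordinates). Camera axes: x right, y up, looking along -z (the intrinsics and any distortion apply to the point x, -y, -z); pixel columns grow to the right and rows downward; lengths in mm; the calibration is good to about 2 mm. A picture is of the moment at which its call begins: read the wrist's pose just before it. camera_info takes no time and is no camera call; for the wrist camera it gives the pose at the moment of the call.
- ctrl.close_job(): hands the job in; it is judged then, once.
Trained networks look in the newest picture that a camera, given by its name, has taken for a name from the list of things; names that differ only in an ending like _2 or _b are one class to them, and where a whole thing is asked for, a point or a joint stands for the part that bears it (a point fixed in the world has none). Each returns a list of dicts, best first, with "score" (0 to 1); they miss things now and then, are a little off and sometimes report something else, mostly with a low value. They report only what shows in the picture. A call takes as long as a camera call. They do not tell look-alikes from the thing itself.
- ctrl.look_for(camera, label): "rect" ([left, top, right, bottom] in pixels, round what is visible of it).
The state is a dict: "t": time; "qpos": joint angles; "qvel": joint speeds; "joint_torque": joint torques, N m; "ee_pos": TCP position; "orientation": TCP orientation; "ft_force": force on the tool from outside, world axes, zero at the start; "moment": the same for the moment, N m; "width": finger opening in mm; "grasp_force": force on a finger pad.
Only numpy, scipy, OpenCV 4.12 (cv2) and the standard library are available. Lean on these libraries where they do the work, as an engineer would, in place of code of your own. Each camera call takes 0.05 s, during which the arm holds its last target. There are 200 camera calls.

TASK

Fit the knurled filter cap from the bench onto the spigot of the dust-extraction port: turn it until the keyways hidden inside it drop over the cross pin, then push it down against the spring seal until it sits fully home on the port. Finish while your fingers are still holding the cap pushed home (the seal lifts it again if you let go), so that I can put the locking screw in. Leave the other things on the bench where they are.

Things in the scene. Friction and masses are not known exactly. Their poses are not given: they have to be found in the camera images.
- cap: Knurled aluminium cap, loose, 170 g (varies by a third), upright on the bench, closed top up; 56 mm diameter, 56 mm high. Bore 34 mm diameter, 34 mm deep, open below only, with two keyways 180 degrees apart, 11 mm wide, out to 46 mm diameter, running its whole depth. They are unmarked, their direction is not given: feel for it, half a turn at most either way. Origin: centre of underside; z up.
- cap_head (a point): Centre of the cap's solid knurled head, the place to grip, on the cap's axis 45 mm above its underside. The head is the cap's upper 22 mm, 56 mm diameter. The cap may be let go and regripped while it rests on the cross pin.
- port: Dust port, fixed to the bench, painted grey: base 130 x 130 x 22 mm with a 21 mm pipe stub, 25 mm long, out of its +x side; on it a round raised face of 90 mm diameter. Origin: centre of the underside, on the bench, on the spigot's axis; z up.
- port_face (a point): Point on the port's axis at the level of its round face, 30 mm above the port's origin. The cap's underside is on this level when it is fully home.
- spigot_top (a point): Centre of the spigot's top, 62 mm above the port's origin. Upright steel spigot, fixed: 31 mm diameter up to 24 mm above the face, then tapering to 18 mm at its top. A 6 mm cross pin sticks out 6 mm on two opposite sides, its top 16 mm above the face, in a new direction each time. A cap out of line by over 5 degrees rests on the pin; in line it drops 10 mm to the seal.
- seal (a joint): Sprung black rubber seal disc, 54 mm diameter, around the foot of the spigot. 0 = up, standing 6 mm above the port's face; 0.006 m = pressed flush with the face. It needs about 5 N to start moving and 11 N to be pressed flush, more than the cap's weight.
- mallet: Bystander: wooden mallet lying on the bench, about 0.25 m long. Origin in the middle of it, at its underside.
- glue: Bystander: standing white glue bottle, 56 mm diameter, 150 mm high. Origin: centre of the underside.
- offcut: Bystander: wooden offcut block 100 x 50 x 32 mm lying flat. Origin: centre of the underside.
- screwbox: Bystander: small blue open box with one divider, 80 x 120 x 35 mm. Origin: centre of the underside.
Things that resemble listed ones, but are neither listed nor needed, are in the scene too. Of the things that look like the port, the middle-sized one is meant. Several things have the shape of the cap; the one meant has the colours described above.

How it is judged:
By the outcome, as a careful person would: the job done as asked, in the order asked, and still so for the second after the job is handed in, while the arm keeps its last pose, push and grip.
It also fails if it takes over 72 s, if anything falls off the work surface, if the arm or the gripper's body presses on something with over 40 N, if the wrist force passes 120 N, or if a joint passes its speed limit or range.

## Working session

There is one attempt and no reset: what is moved stays moved. The work goes in short steps, Python scripts to look and compute and a shell command to move; the robot and the scene stay as the last step left them, time stands still between calls to the robot, and variables do not carry over. Pictures are saved under pics/ and viewed, at most 10 in all, crops included, and the job is handed in when it is done.

```bash
mkdir -p pics; cat > h.py <<'E'
import numpy as np, cv2
from workcell import ctrl
def ray(cam,u,v,info=None):
    i=info or ctrl.camera_info(cam); K=np.array(i["camera_matrix"]); T=np.array(i["world_from_camera"])
    d=np.linalg.inv(K)@[u,v,1]; d=np.array([d[0],-d[1],-d[2]])
    return T[:3,3],T[:3,:3]@d
def onz(cam,u,v,z,info=None):
    o,d=ray(cam,u,v,info); return o+d*(z-o[2])/d[2]
def proj(cam,p,info=None):
    i=info or ctrl.camera_info(cam); K=np.array(i["camera_matrix"]); T=np.array(i["world_from_camera"])
    c=np.linalg.inv(T)@np.r_[p,1]; q=K@[c[0],-c[1],-c[2]]; return q[:2]/q[2]
def save(cam,name):
    im=ctrl.get_image(cam); cv2.imwrite(f"pics/{name}.png",im[:,:,::-1]); return im
E
python3 - <<'E'
from h import *
a=save("scene","scene0");b=save("side","side0");
cv2.imwrite("pics/a0.png",cv2.resize(np.hstack([a,b])[:,:,::-1],None,fx=.78,fy=.78))
for c in("scene","side"):
  print(c,np.round(np.array(ctrl.camera_info(c)["world_from_camera"]),2).tolist())
  for l in("cap","port"):
    for r in ctrl.look_for(c,l): print(c,l,r)
print(ctrl.get_obs(),ctrl.hold_point_z)
E
```

```text
scene [[0.42, -0.6, 0.68, 1497.57], [0.91, 0.28, -0.31, -438.24], [-0.0, 0.75, 0.66, 1025.48], [0.0, 0.0, 0.0, 1.0]]
scene cap {'rect': [187.3, 213.1, 209.2, 235.7], 'score': 0.85}
scene cap {'rect': [213.8, 196.3, 234.8, 218.1], 'score': 0.62}
scene port {'rect': [290.5, 180.9, 338.0, 215.2], 'score': 0.95}
scene port {'rect': [257.9, 207.8, 287.5, 228.2], 'score': 0.95}
side [[-0.88, 0.37, -0.29, 90.68], [-0.48, -0.67, 0.57, 823.52], [0.01, 0.64, 0.77, 1167.18], [0.0, 0.0, 0.0, 1.0]]
side cap {'rect': [270.5, 164.2, 292.9, 184.3], 'score': 0.81}
side cap {'rect': [274.0, 142.9, 288.8, 163.6], 'score': 0.54}
side port {'rect': [215.5, 180.1, 253.6, 211.1], 'score': 0.93}
side port {'rect': [190.3, 211.6, 247.3, 258.7], 'score': 0.8}
side port {'rect': [234.5, 261.4, 321.4, 341.2], 'score': 0.8}
{'t': 0.3, 'qpos': array([-1.89933619e-02,  4.23371238e-01,  1.63014070e+00, -1.64304573e-05,
        1.08862289e+00, -1.90180499e-02]), 'qvel': array([ 3.92556435e-04, -1.56799302e-03, -2.14456971e-03, -9.02272937e-04,
        8.01120229e-05, -1.46932863e-03]), 'joint_torque': array([ 5.20575327e-05, -5.44066751e+01, -2.73544121e+01,  6.43399497e-02,
        2.03723920e-02, -5.26638973e-05]), 'ee_pos': array([6.24807076e+02, 2.90242497e-02, 2.22410879e+02]), 'orientation': array([-2.22113649e+00, -2.22120826e+00,  6.07047389e-04]), 'ft_force': array([ 0.1603745 , -0.53184852, -0.19113494]), 'moment': array([-0.02807743,  0.01008325,  0.00883024]), 'grasp_force': 0.0, 'width': 87.76898910512558} 18.700000000000003
```

View pics/scene0.png

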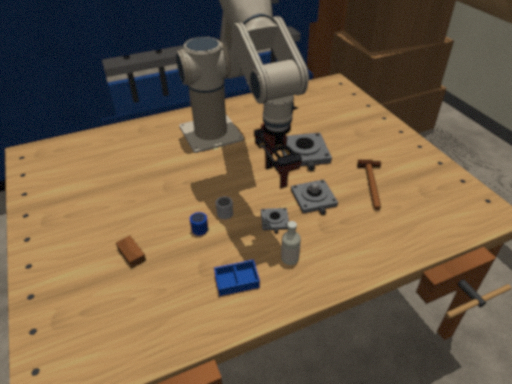

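View pics/side0.png

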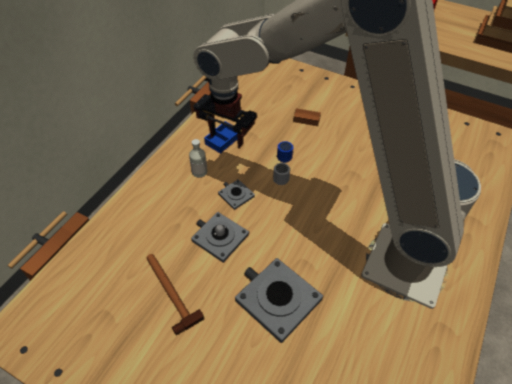

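Ports: scene (306,150) is large, (314,195) middle and (272,218) small; the middle one is meant, at side (220,236). Caps: (224,207) is grey aluminium and (199,224) is blue; the grey one fits, at side (282,174). I'll confirm in one enlarged crop and measure.

```bash
python3 - <<'E'
from h import *
a=cv2.imread("pics/scene0.png");b=cv2.imread("pics/side0.png")
A=cv2.resize(a[160:240,180:345][:, :],None,fx=4,fy=4,interpolation=cv2.INTER_CUBIC)
B=cv2.resize(b[135:265,180:300+45],None,fx=4,fy=4,interpolation=cv2.INTER_CUBIC)
B=cv2.resize(b[140:265,185:295],(352,400),interpolation=cv2.INTER_CUBIC)  # fx=3.2
A=cv2.resize(a[170:240,185:340],(434,196),interpolation=cv2.INTER_CUBIC) # fx=2.8
C=np.zeros((400,786,3),np.uint8);C[:196,:434]=A;C[:,434:]=B
cv2.imwrite("pics/crop0.png",C)
def tri(pa,pb):
    M=np.zeros((3,3));v=np.zeros(3)
    for c,p in(("scene",pa),("side",pb)):
        o,d=ray(c,*p);d/=np.linalg.norm(d);P=np.eye(3)-np.outer(d,d);M+=P;v+=P@o
    return np.linalg.solve(M,v)
print("cap tri",tri((224.3,207.2),(282,174)), onz("scene",224.3,207.2,28),onz("side",282,174,28))
print("spig", tri((314.5,187),(220,230)), onz("scene",314.5,187,55),onz("side",220,230,55))
print("base", onz("scene",314,199,22),onz("side",220.5,236,22))
print("wrist info",np.round(ctrl.camera_info("wrist")["world_from_camera"],2).tolist(),ctrl.camera_info("wrist")["camera_matrix"])
E
```

```text
cap tri [ 483.03001687 -119.38246275   27.101161  ] [ 485.70032623 -118.62502341   28.        ] [ 481.88573448 -120.46408427   28.        ]
spig [540.1427112  194.92979608  47.67192726] [548.36383811 191.0175716   55.        ] [536.43414739 197.96448832  55.        ]
base [570.6337927  179.26418793  22.        ] [536.61664146 197.80969087  22.        ]
wrist info [[1.0, -0.0, -0.0, 625.88], [0.0, 0.97, 0.26, 69.65], [0.0, -0.26, 0.97, 383.4], [0.0, 0.0, 0.0, 1.0]] [[339.25658585   0.         251.72110631]
 [  0.         339.25658585 193.4380437 ]
 [  0.           0.           1.        ]]
```

View pics/crop0.png

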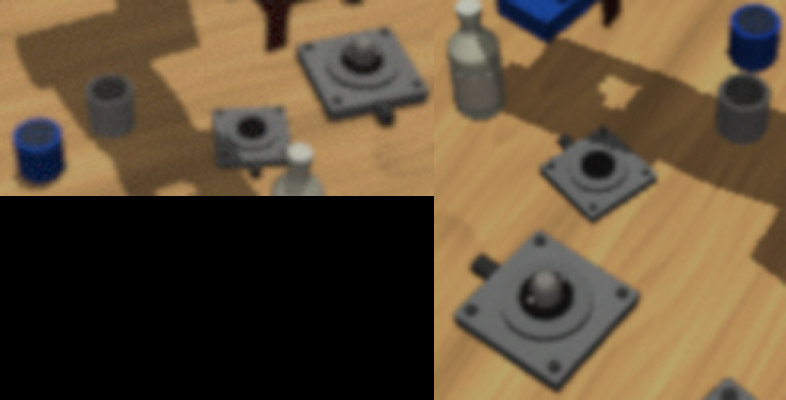

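The crop shows the grey aluminium cap at crop (743,107) next to the blue one at (755,38), and the middle-sized port with its spigot at (545,295). I'll move above the grey cap.

```bash
python3 -m creep '[{"translation":[-40,-47,0],"angular":[0,0,0],"jaw":1},{"translation":[-80,-94,0],"angular":[0,0,0],"jaw":1},{"translation":[-119,-142,0],"angular":[0,0,0],"jaw":1},{"translation":[-119,-142,0],"angular":[0,0,0],"jaw":1},{"translation":[-119,-142,0],"angular":[0,0,0],"jaw":1},{"translation":[-119,-142,0],"angular":[0,0,0],"jaw":1},{"translation":[-119,-142,0],"angular":[0,0,0],"jaw":1},{"translation":[-119,-142,0],"angular":[0,0,0],"jaw":1}]'
python3 - <<'E'
from h import *
i=ctrl.camera_info("wrist"); a=save("wrist","w1")
for r in ctrl.look_for("wrist","cap"):
  l,t,R,b=r["rect"]; print(r, onz("wrist",(l+R)/2,(t+b)/2,28,i))
print(ctrl.get_obs()["ee_pos"])
E
```

```text
t: 1.3
ee_pos: [483.4, -118.5, 222.5]
orientation: [-2.22, -2.223, 0.0]
ft_force: [-0.0, -0.3, 0.9]
width: 87.5
grasp_force: 0.0
{'rect': [225.9, 146.9, 284.3, 207.6], 'score': 0.97} [ 488.40226243 -125.70300259   28.        ]
{'rect': [260.6, 231.6, 314.2, 291.3], 'score': 0.67} [ 525.88057786 -224.21990303   28.        ]
[ 483.18739545 -118.67154455  222.56130268]
```

View pics/w1.png

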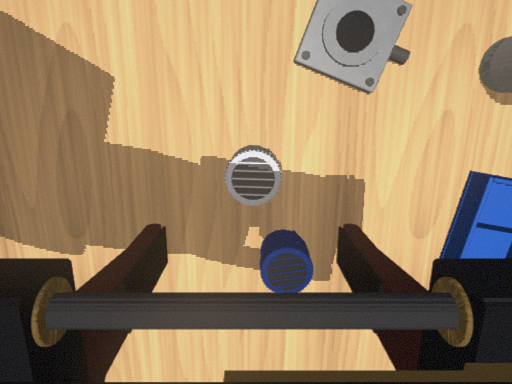

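Wrist view: the grey cap's top is at about (253,178), the blue cap at (287,262), and the small port upper right. The cap stands clear of its neighbours.

```bash
python3 - <<'E'
from h import *
i=ctrl.camera_info("wrist")
for p in((253,178),(225.5,178),(281.5,178),(253,206.5)): print(p,onz("wrist",*p,56,i))
# model silhouette for a candidate centre vs rect 225.9 146.9 284.3 207.6
from scipy.optimize import least_squares
th=np.linspace(0,2*np.pi,60)
def rect(c):
    P=np.array([proj("wrist",[c[0]+28*np.cos(t),c[1]+28*np.sin(t),z],i) for t in th for z in(0,56)])
    return np.r_[P.min(0),P.max(0)]
g=cv2.imread("pics/w1.png"); 
s=least_squares(lambda c:rect(c)-[225.9,146.9,282.5,207],[486,-124]); print(s.x,s.fun)
E
```

```text
(253, 178) [ 485.8155581 -120.6006179   56.       ]
(225.5, 178) [ 458.6693666 -120.644485    56.       ]
(281.5, 178) [ 513.95281035 -120.55514929   56.        ]
(253, 206.5) [ 485.89698409 -150.02050534   56.        ]
[ 487.00793796 -123.66984923] [ 0.01090793 -1.11852517 -0.01076832  1.05162784]
```

```bash
python3 -m creep '[{"translation":[-3,3,45],"angular":[0,0,0],"jaw":1},{"translation":[-3,3,95],"angular":[0,0,0],"jaw":1},{"translation":[-3,3,140],"angular":[0,0,0],"jaw":1},{"translation":[-3,3,175],"angular":[0,0,0],"jaw":1},{"translation":[-3,3,196],"angular":[0,0,0],"jaw":1},{"translation":[-3,3,196],"angular":[0,0,0],"jaw":1},{"translation":[-3,3,196],"angular":[0,0,0],"jaw":1},{"translation":[-3,3,196],"angular":[0,0,0],"jaw":0.2}]'
python3 -m creep '[{"translation":[0,0,0],"angular":[0,0,0],"jaw":0.2},{"translation":[0,0,0],"angular":[0,0,0],"jaw":0.2},{"translation":[0,0,0],"angular":[0,0,0],"jaw":0.2},{"translation":[0,0,0],"angular":[0,0,0],"jaw":0.2},{"translation":[0,0,0],"angular":[0,0,0],"jaw":0.2},{"translation":[0,0,-10],"angular":[0,0,0],"jaw":0.2},{"translation":[0,0,-50],"angular":[0,0,0],"jaw":0.2},{"translation":[0,0,-100],"angular":[0,0,0],"jaw":0.2}]'
```

```text
t: 2.4
ee_pos: [486.8, -122.2, 27.8]
orientation: [2.22, 2.22, 0.002]
ft_force: [-0.4, -0.5, -0.0]
width: 80.8
grasp_force: 0.0
t: 3.4
ee_pos: [485.1, -121.7, 127.3]
orientation: [-2.22, -2.22, 0.002]
ft_force: [1.3, -0.0, -1.5]
width: 55.5
grasp_force: 30.0
```

```bash
python3 -m creep '[{"translation":[30,10,-40],"angular":[0,0,0],"jaw":0.2},{"translation":[70,20,-60],"angular":[0,0,0],"jaw":0.2},{"translation":[115,30,-60],"angular":[0,0,0],"jaw":0.2},{"translation":[160,40,-60],"angular":[0,0,0],"jaw":0.2},{"translation":[200,50,-60],"angular":[0,0,0],"jaw":0.2},{"translation":[220,54,-60],"angular":[0,0,0],"jaw":0.2},{"translation":[227,54,-60],"angular":[0,0,0],"jaw":0.2},{"translation":[227,54,-60],"angular":[0,0,0],"jaw":0.2}]'
python3 - <<'E'
from h import *
i=ctrl.camera_info("wrist"); a=save("wrist","w2")
cv2.imwrite("pics/w2b.png",cv2.resize(a[:,:,::-1],(768,576),interpolation=cv2.INTER_CUBIC))
for r in ctrl.look_for("wrist","port"):
  l,t,R,b=r["rect"]; print(r, onz("wrist",(l+R)/2,(t+b)/2,22,i))
for r in ctrl.look_for("wrist","seal"):
  l,t,R,b=r["rect"]; print(r, onz("wrist",(l+R)/2,(t+b)/2,36,i))
print(ctrl.get_obs()["ee_pos"])
E
```

```text
t: 4.4
ee_pos: [539.6, 104.5, 186.6]
orientation: [-2.221, -2.221, 0.001]
ft_force: [0.3, -0.4, -1.4]
width: 55.5
grasp_force: 30.0
{'rect': [0.0, 1.5, 109.6, 90.9], 'score': 0.74} [365.46548281 222.68228288  22.        ]
{'rect': [301.1, 208.3, 346.9, 291.3], 'score': 0.73} [616.06444873  26.7362226   22.        ]
{'rect': [221.4, 48.1, 285.6, 116.9], 'score': 0.66} [542.27670175 191.39512015  36.        ]
[539.75554032 103.95015041 186.64940345]
```

View pics/w2b.png

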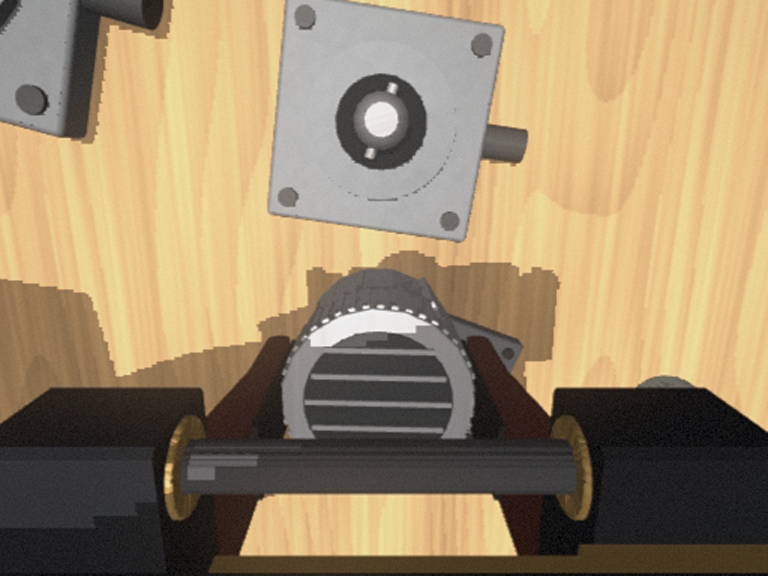

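The picture shows the middle port with spigot top at (254,79), seal at (254,81), pin ends at (261,59) and (247,102), and the held cap at about (252,252).

```bash
python3 - <<'E'
from h import *
i=ctrl.camera_info("wrist"); e=ctrl.get_obs()["ee_pos"]
f=lambda u,v,z:np.round(onz("wrist",u/1.5,v/1.5,z,i),1)
print("spig",f(381,119,62),"seal",f(381,121.5,36))
p,q=f(391,87,43),f(370,156,43);print("pin",p,q,(p+q)/2,np.degrees(np.arctan2(*(p-q)[[1,0]])))
print("corners mid",f((305+449)/2,(17+220)/2,22),f((482+288)/2,(45+196)/2,22))
z=e[2]+29.5; print("cap top front",f(378,306,z),f(282,385,z),f(474,385,z),e)
E
```

```text
spig [542.9 191.8  62. ] seal [543.1 192.1  36. ]
pin [548.6 210.   43. ] [536.7 172.7  43. ] [542.65 191.35  43.  ] 72.30550467968119
corners mid [540.7 194.6  22. ] [545.6 193.5  22. ]
cap top front [541.1 134.1 216.1] [514.1 110.9 216.1] [568.1 110.9 216.1] [539.75554032 103.95015041 186.64940345]
```

```bash
python3 -m creep '[{"translation":[40,2,0],"angular":[0,0,0],"jaw":0.2},{"translation":[75,2,0],"angular":[0,0,0],"jaw":0.2},{"translation":[86,2,10],"angular":[0,0,0],"jaw":0.2},{"translation":[86,2,40],"angular":[0,0,0],"jaw":0.2},{"translation":[86,2,75],"angular":[0,0,0],"jaw":0.2},{"translation":[86,2,93],"angular":[0,0,0],"jaw":0.2},{"translation":[86,2,93],"angular":[0,0,0],"jaw":0.2},{"translation":[86,2,93],"angular":[0,0,0],"jaw":0.2}]'
python3 - <<'E'
from h import *
A=[]
for c in("scene","side"):
  a=save(c,c+"3")
  u,v=proj(c,[542,190,60]).astype(int); A.append(cv2.resize(a[v-40:v+40,u-40:u+40],(400,400),interpolation=cv2.INTER_CUBIC))
cv2.imwrite("pics/c3.png",np.hstack(A)[:,:,::-1])
E
```

```text
t: 5.55
ee_pos: [542.8, 190.9, 94.5]
orientation: [2.221, 2.22, 0.002]
ft_force: [0.4, -0.2, -1.9]
width: 55.6
grasp_force: 30.0
```

View pics/c3.png

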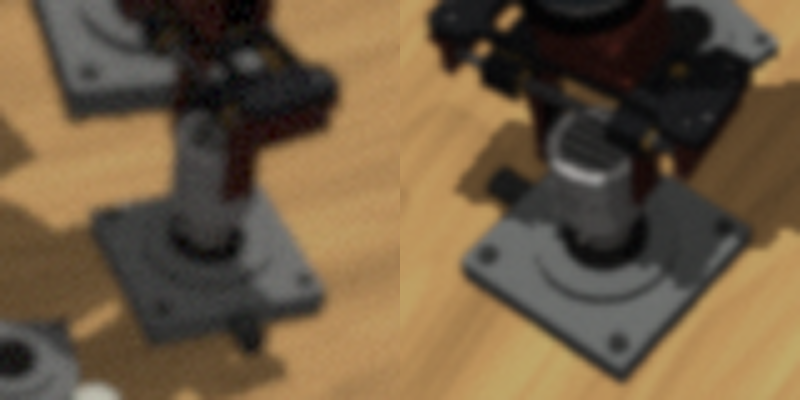

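The cap is centred over the spigot in both views, with the black seal showing evenly below it. I'll lower it gently.

```bash
python3 -m creep '[{"translation":[0,0,4],"angular":[0,0,0],"jaw":0.2},{"translation":[0,0,8],"angular":[0,0,0],"jaw":0.2},{"translation":[0,0,11],"angular":[0,0,0],"jaw":0.2},{"translation":[0,0,14],"angular":[0,0,0],"jaw":0.2},{"translation":[0,0,16],"angular":[0,0,0],"jaw":0.2},{"translation":[0,0,17],"angular":[0,0,0],"jaw":0.2},{"translation":[0,0,17],"angular":[0,0,0],"jaw":0.2},{"translation":[0,0,17],"angular":[0,0,0],"jaw":0.2}]'; python3 -c "
from h import *
o=ctrl.get_obs();print(o['ft_force'],o['moment'],o['qpos'])"
```

```text
t: 6.65
ee_pos: [542.1, 191.1, 76.8]
orientation: [2.221, 2.221, 0.0]
ft_force: [0.4, 0.8, -1.7]
width: 55.4
grasp_force: 30.0
[ 0.44103913  0.75237849 -1.70696329] [ 0.01479576 -0.00965064  0.01497115] [ 3.18173913e-01  5.54472793e-01  1.82656679e+00 -5.26940716e-06
  7.60349201e-01  3.18144005e-01]
```

```bash
python3 -m creep '[{"translation":[0,0,1],"angular":[0,0,0],"jaw":0.2},{"translation":[0,0,2],"angular":[0,0,0],"jaw":0.2},{"translation":[0,0,3],"angular":[0,0,0],"jaw":0.2},{"translation":[0,0,4],"angular":[0,0,0],"jaw":0.2},{"translation":[0,0,5],"angular":[0,0,0],"jaw":0.2},{"translation":[0,0,5],"angular":[0,0,0],"jaw":0.2},{"translation":[0,0,5],"angular":[0,0,0],"jaw":0.2},{"translation":[0,0,5],"angular":[0,0,0],"jaw":0.2}]'; python3 -c "
from h import *
o=ctrl.get_obs();print(o['ft_force'],o['moment'])"
```

```text
t: 7.65
ee_pos: [542.1, 191.1, 72.6]
orientation: [2.221, 2.221, 0.0]
ft_force: [-2.8, -0.7, 6.9]
width: 55.8
grasp_force: 30.0
[-2.75549195 -0.69014716  6.92916081] [-0.1592921   0.61909159  0.02950882]
```

```bash
python3 -m creep '[{"translation":[0,0,0.6],"angular":[0,0,-0.044],"jaw":0.2},{"translation":[0,0,0.6],"angular":[0,0,-0.087],"jaw":0.2},{"translation":[0,0,0.6],"angular":[0,0,-0.131],"jaw":0.2},{"translation":[0,0,0.6],"angular":[0,0,-0.175],"jaw":0.2},{"translation":[0,0,0.6],"angular":[0,0,-0.218],"jaw":0.2},{"translation":[0,0,0.6],"angular":[0,0,-0.262],"jaw":0.2},{"translation":[0,0,0.6],"angular":[0,0,-0.306],"jaw":0.2},{"translation":[0,0,0.6],"angular":[0,0,-0.35],"jaw":0.2}]'; python3 -c "
from h import *
o=ctrl.get_obs();print(o['ft_force'],o['moment'],o['qpos'][5],o['ee_pos'])"
```

```text
t: 8.65
ee_pos: [543.4, 191.6, 72.4]
orientation: [1.798, 2.574, 0.004]
ft_force: [0.1, 0.3, 5.6]
width: 55.6
grasp_force: 30.0
[0.12893031 0.31590731 5.62025424] [ 0.16949379 -0.11192457 -0.09824631] -0.03305873021281202 [543.4013653  191.5908225   72.37246737]
```

```bash
python3 -m creep '[{"translation":[0,0,0.3],"angular":[0,0,-0.044],"jaw":0.2},{"translation":[0,0,0.3],"angular":[0,0,-0.087],"jaw":0.2},{"translation":[0,0,0.3],"angular":[0,0,-0.131],"jaw":0.2},{"translation":[0,0,0.3],"angular":[0,0,-0.175],"jaw":0.2},{"translation":[0,0,0.3],"angular":[0,0,-0.218],"jaw":0.2},{"translation":[0,0,0.3],"angular":[0,0,-0.262],"jaw":0.2},{"translation":[0,0,0.3],"angular":[0,0,-0.306],"jaw":0.2},{"translation":[0,0,0.3],"angular":[0,0,-0.35],"jaw":0.2}]'; python3 -c "
from h import *
o=ctrl.get_obs();print(o['ft_force'],o['moment'],o['qpos'][5],o['ee_pos'])"
```

```text
t: 9.65
ee_pos: [542.0, 191.0, 70.7]
orientation: [-1.323, -2.849, 0.0]
ft_force: [0.3, 0.6, -2.8]
width: 55.4
grasp_force: 30.0
[ 0.27549077  0.58888372 -2.77467341] [-0.02276938 -0.05602339  0.00324258] -0.3832702023875411 [541.95178868 191.0050521   70.67501637]
```

The contact force vanished and the cap dropped, so the keyways are over the pin. Pushing straight down.

```bash
python3 -m creep '[{"translation":[0,0,1],"angular":[0,0,0],"jaw":0.2},{"translation":[0,0,2],"angular":[0,0,0],"jaw":0.2},{"translation":[0,0,3],"angular":[0,0,0],"jaw":0.2},{"translation":[0,0,4],"angular":[0,0,0],"jaw":0.2},{"translation":[0,0,5],"angular":[0,0,0],"jaw":0.2},{"translation":[0,0,6],"angular":[0,0,0],"jaw":0.2},{"translation":[0,0,6],"angular":[0,0,0],"jaw":0.2},{"translation":[0,0,6],"angular":[0,0,0],"jaw":0.2}]'; python3 -c "
from h import *
o=ctrl.get_obs();print(o['ft_force'],o['moment'],o['qpos'][5],o['ee_pos'])"
```

```text
t: 10.65
ee_pos: [542.0, 191.0, 64.8]
orientation: [1.325, 2.848, 0.0]
ft_force: [0.2, 0.9, -1.7]
width: 55.6
grasp_force: 30.0
[ 0.16189456  0.85116931 -1.71575376] [ 0.00303948 -0.10776485  0.05150376] -0.3818380162571644 [541.99958454 191.02975477  64.78497785]
```

```bash
python3 -m creep '[{"translation":[0,0,2],"angular":[0,0,0],"jaw":0.2},{"translation":[0,0,3.5],"angular":[0,0,0],"jaw":0.2},{"translation":[0,0,5],"angular":[0,0,0],"jaw":0.2},{"translation":[0,0,6.5],"angular":[0,0,0],"jaw":0.2},{"translation":[0,0,8],"angular":[0,0,0],"jaw":0.2},{"translation":[0,0,9],"angular":[0,0,0],"jaw":0.2},{"translation":[0,0,10],"angular":[0,0,0],"jaw":0.2},{"translation":[0,0,10],"angular":[0,0,0],"jaw":0.2}]'; python3 -c "
from h import *
o=ctrl.get_obs();print(o['ft_force'],o['moment'],o['qpos'][5],o['ee_pos'])"
```

```text
t: 11.65
ee_pos: [542.2, 191.1, 56.9]
orientation: [1.325, 2.848, 0.001]
ft_force: [-6.4, -2.3, 22.7]
width: 55.7
grasp_force: 30.0
[-6.43271107 -2.29454017 22.67248771] [-0.51182963  1.30158003  0.02379779] -0.38185354362954943 [542.22264918 191.12813274  56.90474952]
```

```bash
python3 -m creep '[{"translation":[0,0,0.7],"angular":[0,0,0],"jaw":0.2},{"translation":[0,0,0.7],"angular":[0,0,0],"jaw":0.2},{"translation":[0,0,0.7],"angular":[0,0,0],"jaw":0.2},{"translation":[0,0,0.7],"angular":[0,0,0],"jaw":0.2},{"translation":[0,0,0.7],"angular":[0,0,0],"jaw":0.2},{"translation":[0,0,0.7],"angular":[0,0,0],"jaw":0.2},{"translation":[0,0,0.7],"angular":[0,0,0],"jaw":0.2},{"translation":[0,0,0.7],"angular":[0,0,0],"jaw":0.2}]'; python3 - <<'E'
from h import *
o=ctrl.get_obs();print(o['ft_force'],o['moment'],o['ee_pos'])
A=[]
for c in("scene","side"):
  a=save(c,c+"4")
  u,v=proj(c,[542,190,50]).astype(int); A.append(cv2.resize(a[v-35:v+35,u-35:u+35],(400,400),interpolation=cv2.INTER_CUBIC))
cv2.imwrite("pics/c4.png",np.hstack(A)[:,:,::-1])
E
```

```text
t: 12.65
ee_pos: [542.2, 191.1, 56.9]
orientation: [1.325, 2.848, 0.001]
ft_force: [-8.8, -3.2, 29.7]
width: 55.7
grasp_force: 30.0
[-8.76426558 -3.16300194 29.72124302] [-0.64247531  1.69030587  0.02099928] [542.20309205 191.14649607  56.8611578 ]
```

View pics/c4.png

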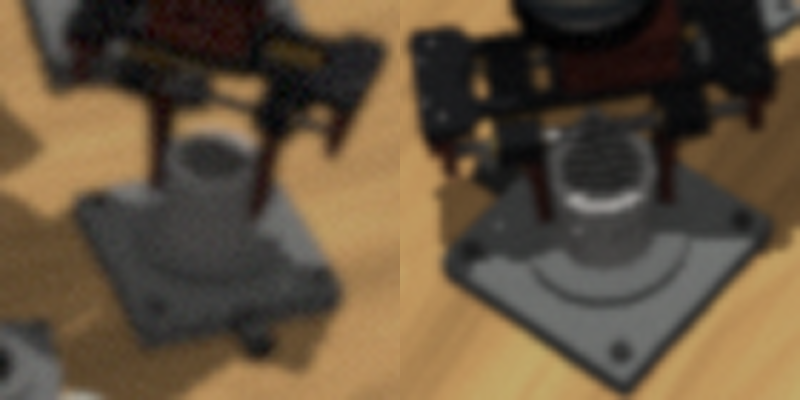

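The cap sits flush with no black seal visible, and an extra 7 N moved it only 0.04 mm, so it has bottomed out. Handing in with the grip and push held.

```bash
python3 -c "
from workcell import ctrl
print(ctrl.close_job())"
```

```text
the job is handed in; nothing more can be done
None
```

The grey aluminium cap is keyed over the cross pin and held pushed fully home on the middle-sized port with about 30 N; I handed the job in at about 13 s, and no contact with the other things was felt or seen.

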